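Clamp an enclosure rail in the screw fixture

ROBOT

A 6-joint arm with a two-finger parallel gripper is mounted at the origin on the work surface. World frame = base frame: x ahead of the robot, y to its left, z up, the work surface at z = 0. Lengths are in m, angles in rad, forces in N, time in s.
With the tool pointing down it reaches from about 0.275 to 0.725 m from the base axis. Payload 5.6 kg.
Tool frame: the origin (TCP) lies on the front face of the gripper's body, between the roots of the fingers; the fingertips stand 73 mm ahead of it and the grasp point (between the pads) lies 54 mm ahead of it; z points along the fingers, y is the direction in which the jaws open and shut (so a half turn about z gives the same grasp; the last joint's range is limited). The gripper opens to 85 mm and grips with 20 to 120 N. Pads are 22 mm wide; open, the fingers measure 114 mm over their backs; the gripper's body (76 mm by 85 mm) begins 54 mm behind the grasp point. The pads swing forward as they close: fully open they stand 13 mm farther back than shut.
Start: joints at [-0.879, 0.255, 0.108, 0, -1.424, -0.285], TCP at [0.218, -0.505, 0.304] pointing down, gripper open.
Joint ranges: [-2.95, 2.95], [-1.21, 1.97], [-1.09, 1.5], [-2.87, 1.71], [-2.94, -0.07], [-3.05, 3.05]. Speed limits (rad/s): [2.57, 2.57, 3.14, 3.14, 3.14, 3.14].

INTERFACE

Orientations are given as [roll, pitch, yaw] about the fixed x, y, z axes, in that order (R = Rz(yaw) Ry(pitch) Rx(roll)).
In Python, from rig import sense, get_image, camera_info, hand_in gives the robot as it stands. The module is installed in compiled form; this text tells all that it offers.
- The arm moves only by the tool arm_command, never from a script. Its argument "moves" is a list that holds one entry, the list of rows, each a list of 7 numbers: the shift along the tool's x, y, z in mm, then the turn, a rotation vector about the tool's x, y, z in degrees, then the opening, from 0 (shut) to 1 (fully open). In form: [[[x, y, z, rx, ry, rz, fingers], ...]]. A call has 1 to 5 rows; each row shifts and turns the commanded pose from where the row before left it, along the tool's axes as they then stand; what a row does not reach is not made up. A row lasts 1/8 s, in which the tool goes at most 62.5 mm and 10.7 degrees, less where a joint would pass 70% of its speed; a pose out of reach is approached as far as the arm can. A call is refused whole if a number of a shift passes 62.5 or a number of a turn 10.7, either way. A call with a gripper value outside its range is refused whole. The fingers move at their own pace and stop on an object; the grip force is fixed at half the most. Time passes only in rows, so rows that do not move let the fingers close. It gives the time, the measured TCP pose, the force and the opening at its end, in the units of the state.
- sense(): the state, without advancing time (a new reading comes with each control period).
- get_image(name): name is "scene" or "side" or "wrist"; returns the picture (420x560x3 uint8, red, green, blue); there is no depth.
- camera_info(name): a dict with "fovy" (degrees; the focal length in pixels is half the picture's height over the tangent of half this angle, whatever the lens; pixels are square), "cx", "cy" (the principal point, pixels), "R" (3x3) and "t" (3): a world point X has camera coordinates R X + t. Camera axes: x right, y down, z forward; pixel columns grow to the right and rows downward; lengths in m; the calibration is good to about 2 mm. The wrist camera is an equidistant fisheye: a pixel r from the principal point sees the ray r / f radians off the axis. A picture is of the moment at which its call begins: read the wrist's pose just before it. camera_info takes no time and is no camera call; for the wrist camera it gives the pose at the moment of the call.
- hand_in(): hands the job in, once; it reports no verdict.
The state is a dict: "time_s": time; "joint_pos": joint angles; "joint_vel": joint speeds; "tau": joint torques, N m; "ee_pos": TCP position; "eef_rot": TCP orientation; "ft_force": force on the tool from outside, world axes, zero at the start; "wrist_torque": the same for the moment, N m; "width": finger opening in m.
Only numpy, scipy, OpenCV 4.12 (cv2) and the standard library are available. Lean on these libraries where they do the work, as an engineer would, in place of code of your own. Each camera call takes 0.05 s, during which the arm holds its last target.

TASK

Lay the black enclosure rail on the bed of the blue screw clamp, slide it under the pad until it is fully home against the steel stop and lies straight, then turn the T-handle clockwise until the rising resistance tells you that the rail is firmly clamped, without overtightening. Let go of everything at the end and do not shift the heat sink, the pliers or the screwdriver.

Things in the scene. Friction and masses are not known exactly. Their poses are not given: they have to be found in the camera images.
- clamp: Blue fixture clamp bolted to the bench. Origin: on the bench right under the vertical screw axis; x points level from the open side towards the stop, z up. Base plate 10 mm thick, 60 mm wide, x = -125 to +45 mm (120 mm wide from x = -27 to +43). The rail enters from the -x side, between the posts and under the pad.
- portal (a point): Middle of the top of the portal over the bed, 98 mm above the bench, on the screw axis; axes as the clamp's. The portal: two posts (x = -20 to +20 mm, inner faces at y = +-20 mm, outer at +-34) joined by a beam between 76 and 98 mm above the bench, through which the screw runs.
- stop (a point): Steel stop, a flat upright plate 68 mm wide, 66 mm tall, against which the rail's end must bear. Point: on its face towards the rail, 28 mm beyond the screw axis, 40 mm above the bench; axes as the clamp's.
- bed: Steel support bar in the clamp on which the rail lies, 24 mm wide. Origin: on its level top face, on the screw axis; axes as the clamp's. Its top reaches from x = -122 to +28 mm and is 28 to 32 mm above the bench (packed differently each time). A rail fully home has its centre at x = -82, y near 0, z = +10 mm in this frame.
- t_handle: T-handle on the clamp's vertical screw: a level steel bar 12 mm thick, 56 mm long, with black 15 mm balls on its ends (71 mm overall), on an 18 mm hub 8 to 24 mm below the bar's axis. Origin: middle of the bar, on the screw axis, 155 to 160 mm above the bench at first; x along the bar, z up. Clockwise from above lowers bar and pad by 4 mm per rad. It stays where left.
- hub (a point): Foot of the T-handle's hub, on the screw axis, 24 mm below the bar's axis. How the screw feels: running free takes about 0.35 N m while moving (a halted hand that keeps hold may feel only 0.1). Once the sprung pad bears on the rail the torque rises by 0.3 N m per further rad. A rise of 0.2 N m over the free level is firmly clamped (50 N on the rail); do not pass a rise of 0.35. It turns 8 rad in all.
- screw (a point): Point on the screw axis 76 mm above the bench, where the screw comes out under the beam; axes as the clamp's. Below it hangs the sprung brass pad, 26 mm across. The pad starts 6 to 15 mm above a rail laid on the bed, differently each time, so feel for it. From start to clamped takes about 2 to 4.5 rad, so regrasps may be needed; the bar is the same after half a turn.
- rail_center (a point): Centre of the black rectangular rail, 220 mm long (x), 30 wide (y), 20 high (z), about 0.25 kg, at first flat on the bench left or right of the clamp. Both ends are alike. Gripped across its width, 15 to 40 mm from the centre towards the end that stays outside, the gripper clears the T-handle. Slid along the bed, it can be felt to meet the stop.
- rail: The same rail, origin at the centre of its underside.
- heatsink: Finned aluminium heat sink 90 x 60 x 30 mm, origin under its centre, on the side of the clamp opposite the rail, a bystander to leave alone
- pliers: Pliers with green handles, about 165 mm long, 14 mm high, lying flat, origin at the pivot, a bystander to leave alone
- screwdriver: Screwdriver with orange handle, about 200 mm long, lying flat along its x, a bystander to leave alone

How it is judged:
By the outcome, as a careful person would: the job done as asked, in the order asked, and still so for the second after the job is handed in, with the robot touching nothing.
It also fails if it takes over 67 s, if anything falls off the work surface, if the arm or the gripper's body presses on something with over 40 N, if the wrist force passes 120 N, or if a joint passes its speed limit or range.

## Working session

There is one attempt and no reset: what is moved stays moved. The work goes in short steps, Python scripts to look and compute and a tool call to move; the robot and the scene stay as the last step left them, time stands still between calls to the robot, and variables do not carry over. Pictures are saved under pics/ and viewed, and the job is handed in when it is done.

Besides the shell and the picture viewer there is one more tool, called after "Emit:" as name(argument=value, ...), one argument or row to a line, values as JSON. arm_command: Moves the arm, as the interface text tells. Its arguments: {"type":"object","properties":{"moves":{"type":"array"}},"required":["moves"]}

```bash
mkdir -p pics
cat > h.py <<'E'
from rig import *
import numpy as np, cv2
def snap(n,fn):
    ci=camera_info(n); im=np.array(get_image(n)); cv2.imwrite('pics/'+fn,im[:,:,::-1]); return ci,im
E
python3 - <<'E'
from h import *
for n in ("scene","side","wrist"):
    ci,im=snap(n,n+"0.png"); print(n,{k:np.round(v,4).tolist() for k,v in ci.items()if k!='name'})
s=sense();print({k:np.round(v,3).tolist() for k,v in s.items()})
E
```

```text
scene {'fovy': 48.5303, 'cx': 274.7415, 'cy': 211.0715, 'R': [[-0.6954, 0.7186, -0.0108], [0.6279, 0.6001, -0.4956], [-0.3496, -0.3514, -0.8685]], 't': [0.4303, -0.3108, 1.7286]}
side {'fovy': 53.1029, 'cx': 282.2587, 'cy': 203.0714, 'R': [[0.994, -0.1065, 0.0231], [-0.0313, -0.4818, -0.8757], [0.1044, 0.8698, -0.4822]], 't': [-0.5672, 0.1439, 0.9681]}
wrist {'fovy': 65.7065, 'cx': 281.9199, 'cy': 209.7299, 'R': [[-0.396, 0.9182, 0.0002], [0.8841, 0.3813, 0.2703], [0.2481, 0.1072, -0.9628]], 't': [0.5494, -0.034, 0.3785]}
{'time_s': 0.15, 'joint_pos': [-0.879, 0.256, 0.107, -0.0, -1.424, -0.285], 'joint_vel': [0.001, -0.002, 0.003, 0.001, -0.0, -0.001], 'tau': [-0.0, -38.694, 23.808, 5.367, -0.004, -0.0], 'ee_pos': [0.218, -0.505, 0.303], 'eef_rot': [3.14, -0.0, -2.735], 'ft_force': [-0.02, -0.199, 0.108], 'wrist_torque': [0.002, 0.011, 0.054], 'width': 0.086}
```

View pics/scene0.png

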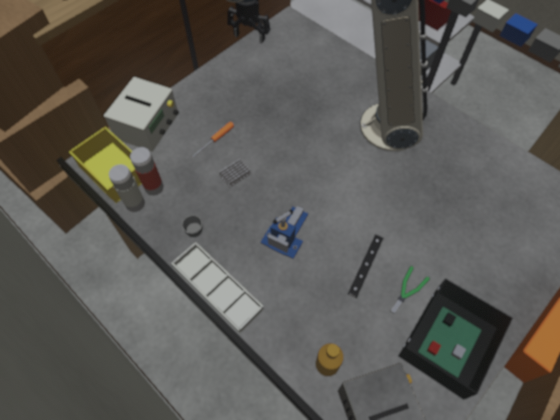

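View pics/side0.png

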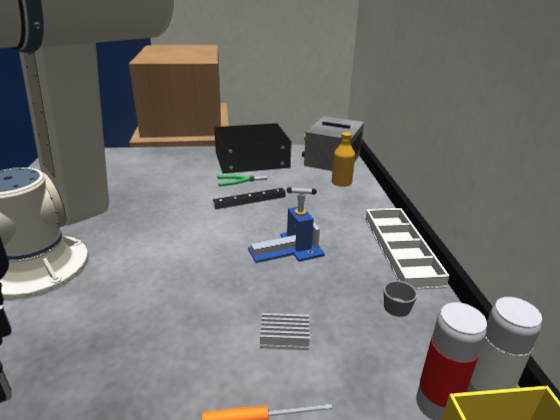

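View pics/wrist0.png

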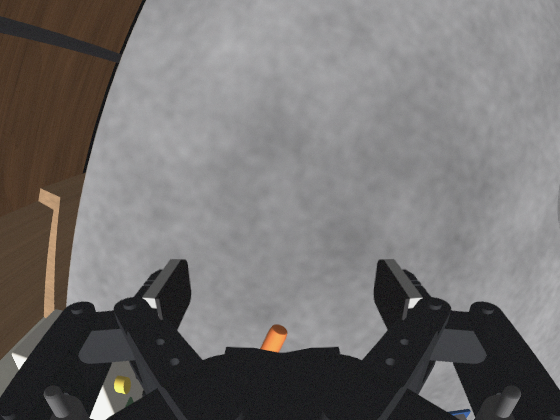

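The scene view shows the clamp at about (285,230), the rail from (380,237) to (353,295) and the pliers at (405,290). The heat sink is at (235,172) and the screwdriver at (215,138). In the side view, the T-handle is at (301,191) and the rail runs from (214,201) to (285,194).

```bash
cat >> h.py <<'E'
def ray(ci,u,v,fish=False):
    f=210/np.tan(np.radians(ci['fovy'])/2); R=np.array(ci['R']);t=np.array(ci['t'])
    x=(u-ci['cx'])/f;y=(v-ci['cy'])/f
    if fish:
        r=np.hypot(x,y); d=np.array([0,0,1.]) if r<1e-9 else np.array([x/r*np.sin(r),y/r*np.sin(r),np.cos(r)])
    else: d=np.array([x,y,1.])
    d=R.T@d; return -R.T@t, d/np.linalg.norm(d)
def onz(ci,u,v,z,fish=False):
    o,d=ray(ci,u,v,fish); return o+d*(z-o[2])/d[2]
def proj(ci,X,fish=False):
    f=210/np.tan(np.radians(ci['fovy'])/2); c=np.array(ci['R'])@np.array(X)+np.array(ci['t'])
    if fish:
        th=np.arctan2(np.hypot(c[0],c[1]),c[2]); k=th/np.hypot(c[0],c[1]); return ci['cx']+f*k*c[0],ci['cy']+f*k*c[1]
    return ci['cx']+f*c[0]/c[2],ci['cy']+f*c[1]/c[2]
def tri(rs):
    A=np.zeros((3,3));b=np.zeros(3)
    for o,d in rs:
        P=np.eye(3)-np.outer(d,d);A+=P;b+=P@o
    X=np.linalg.solve(A,b); return X,[np.linalg.norm((np.eye(3)-np.outer(d,d))@(X-o)) for o,d in rs]
E
python3 - <<'E'
from h import *
ims={n:cv2.imread(f'pics/{n}0.png') for n in('scene','side')}
def crop(n,x0,y0,w,h,k): return cv2.resize(ims[n][y0:y0+h,x0:x0+w],None,fx=k,fy=k,interpolation=cv2.INTER_CUBIC)
cv2.imwrite('pics/c1.png',crop('scene',245,190,100,75,8))
cv2.imwrite('pics/c2.png',crop('side',235,170,100,100,6))
for n,roi,z in(('scene',(340,225,60,80),.02),('side',(205,180,85,32),.02)):
    ci=camera_info(n);x,y,w,h=roi
    g=ims[n].max(2)[y:y+h,x:x+w]; m=(g<75).astype(np.uint8)
    if n=='side': pass
    cs,_=cv2.findContours(m,cv2.RETR_EXTERNAL,cv2.CHAIN_APPROX_NONE)
    c=max(cs,key=cv2.contourArea)+[x,y]; r=cv2.minAreaRect(c);b=cv2.boxPoints(r)
    print(n,cv2.contourArea(c),r)
    for p in b: print(np.round(p,1),np.round(onz(ci,*p,z),4),np.round(onz(ci,*p,0),4))
    print('c',onz(ci,*r[0],.012))
E
```

```text
scene 545.0 ((365.1185607910156, 265.6082458496094), (10.05192756652832, 65.59136199951172), 23.96249008178711)
[347.2 293.5] [0.6167 0.2993 0.02  ] [0.6094 0.2965 0.    ]
[373.8 233.6] [0.4032 0.2324 0.02  ] [0.3928 0.2286 0.    ]
[383.  237.7] [0.3946 0.2625 0.02  ] [0.384  0.2591 0.    ]
[356.4 297.6] [0.6076 0.3271 0.02  ] [0.6002 0.3247 0.    ]
c [0.50558981 0.28024316 0.012     ]
side 537.5 ((248.94595336914062, 198.17568969726562), (9.53514289855957, 71.51356506347656), 80.53767395019531)
[212.9 199.4] [0.3945 0.2592 0.02  ] [0.392  0.2965 0.    ]
[283.4 187.6] [0.6084 0.3224 0.02  ] [0.6132 0.3618 0.    ]
[285. 197.] [0.6062 0.2604 0.02  ] [0.611  0.2977 0.    ]
[214.5 208.8] [0.4009 0.2032 0.02  ] [0.3986 0.2386 0.    ]
c [0.49982343 0.2747223  0.012     ]
```

View pics/c1.png

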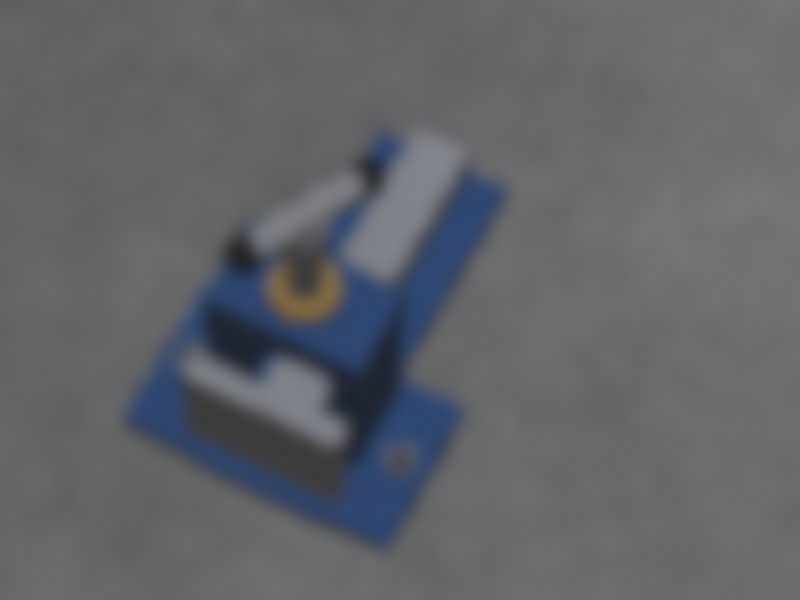

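View pics/c2.png

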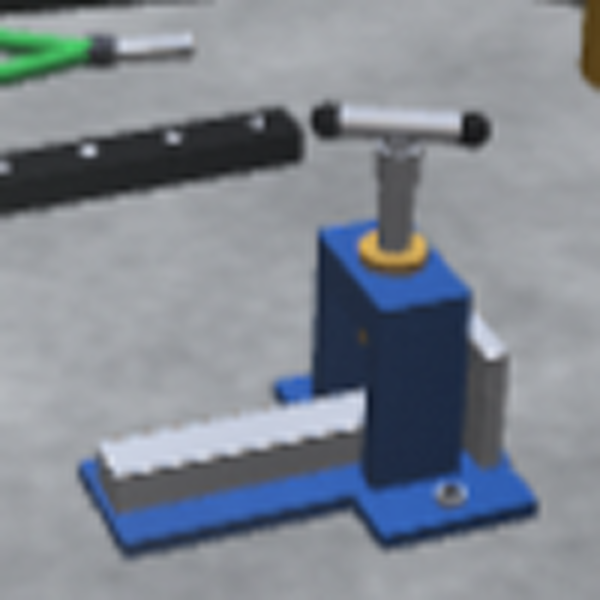

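Run:
```python
from h import *
S=camera_info('scene');D=camera_info('side')
s=lambda u,v:(245+u/8-.44,190+v/8-.44)
d=lambda u,v:(235+u/6-.42,170+v/6-.42)
P={'ballA':((371,173),(326,120)),'ballB':((240,249),(476,129)),'hubcollar':((304,289),(393,252)),
'portA':((400,275),(372,310)),'bedend_l':((412,128),(100,449)),'bedend_r':((466,152),(120,479)),
'base -x r':((506,186),(127,552)),'base+x r':((390,548),(538,507)),'base+x mid r':((462,408),(387,545))}
for k,(a,b) in P.items():
    X,e=tri([ray(S,*s(*a)),ray(D,*d(*b))]); print(k,np.round(X,4),np.round(e,4))
for k,z,pts in(('base z=.01',.01,[(127,420),(390,548),(462,408),(506,186)]),('bed .03',.03,[(412,128),(466,152)]),('portal .098',.098,[(205,297),(360,370),(400,275)])):
    for p in pts: print('S',k,p,np.round(onz(S,*s(*p),z),4))
for k,z,pts in(('base z=.01',.01,[(127,548),(387,543),(537,503),(82,466)]),('bed .03',.03,[(100,449),(120,479)]),('portal .098',.098,[(320,232),(382,308),(470,293)])):
    for p in pts: print('D',k,p,np.round(onz(D,*d(*p),z),4))
```

```text
ballA [0.5862 0.0369 0.1593] [0.0003 0.0003]
ballB [0.6431 0.0244 0.1601] [0.0007 0.0007]
hubcollar [0.6152 0.0316 0.1014] [0.0004 0.0004]
portA [0.5928 0.0414 0.0764] [0.0167 0.0167]
bedend_l [ 0.5004 -0.0102  0.038 ] [0.0059 0.0059]
bedend_r [0.4976 0.0048 0.0187] [0.0062 0.0062]
base -x r [ 0.4915  0.0129 -0.0186] [0.0161 0.0161]
base+x r [ 0.6578  0.0755 -0.042 ] [0.0364 0.0364]
base+x mid r [ 0.5893  0.0555 -0.0439] [0.0347 0.0347]
S base z=.01 (127, 420) [ 0.672 -0.012  0.01 ]
S base z=.01 (390, 548) [0.6401 0.1018 0.01  ]
S base z=.01 (462, 408) [0.5756 0.0811 0.01  ]
S base z=.01 (506, 186) [0.4877 0.0255 0.01  ]
S bed .03 (412, 128) [ 0.5031 -0.0139  0.03  ]
S bed .03 (466, 152) [0.4962 0.0098 0.03  ]
S portal .098 (205, 297) [0.6427 0.0054 0.098 ]
S portal .098 (360, 370) [0.6246 0.0692 0.098 ]
S portal .098 (400, 275) [0.5846 0.0525 0.098 ]
D base z=.01 (127, 548) [ 0.5041 -0.034   0.01  ]
D base z=.01 (387, 543) [ 0.6062 -0.0385  0.01  ]
D base z=.01 (537, 503) [ 0.6706 -0.0164  0.01  ]
D base z=.01 (82, 466) [0.4886 0.0231 0.01  ]
D bed .03 (100, 449) [0.4955 0.0057 0.03  ]
D bed .03 (120, 479) [ 0.5025 -0.0157  0.03  ]
D portal .098 (320, 232) [0.5883 0.056  0.098 ]
D portal .098 (382, 308) [ 0.6053 -0.0051  0.098 ]
D portal .098 (470, 293) [0.6415 0.0038 0.098 ]
```

```bash
cat >> h.py <<'E'
from scipy.spatial.transform import Rotation as Ro
def go(p,yaw):
    "tool-frame shift (mm) and rz (deg) to world pos p, yaw deg, tool down"
    s=sense(); R=Ro.from_euler('xyz',s['eef_rot']).as_matrix()
    d=R.T@(np.array(p)-s['ee_pos'])*1000
    dy=(yaw-np.degrees(s['eef_rot'][2])+180)%360-180
    print('shift',np.round(d,1),'norm',round(np.linalg.norm(d),1),'rz',round(-dy,2),'tilt',np.round(s['eef_rot'],4))
E
python3 -c "
from h import *
go([.474,.2695,.3],-163.4)"
```

```text
shift [-541.9  609.7    4.1] norm 815.7 rz 6.71 tilt [ 3.1402e+00 -1.0000e-04 -2.7348e+00]
```

Emit:
arm_command(
  moves=[
    [[-38.5,43.5,0,0,0,0,1],[-38.5,43.5,0,0,0,0,1],[-38.5,43.5,0,0,0,0,1],[-38.5,43.5,0,0,0,0,1],[-38.5,43.5,0,0,0,0,1]],
  ],
)

```text
time_s: 0.78
ee_pos: [0.3084, -0.2275, 0.3038]
eef_rot: [3.142, 0.0, -2.735]
ft_force: [2.2, -0.3, 0.3]
width: 0.0856
```

Emit:
arm_command(
  moves=[
    [[-38.5,43.5,0,0,0,0,1],[-38.5,43.5,0,0,0,0,1],[-38.5,43.5,0,0,0,0,1],[-38.5,43.5,0,0,0,0,1],[-38.5,43.5,0,0,0,0,1]],
  ],
)

```text
time_s: 1.4
ee_pos: [0.3991, 0.0487, 0.304]
eef_rot: [3.142, 0.001, -2.734]
ft_force: [0.7, -0.7, -0.3]
width: 0.0856
```

```bash
python3 -c "
from h import *
go([.474,.2695,.24],-163.4);print(sense()['time_s'])"
```

```text
shift [-156.2  173.    64.1] norm 241.8 rz 6.75 tilt [ 3.1416e+00  5.0000e-04 -2.7341e+00]
1.4
```

Emit:
arm_command(
  moves=[
    [[-38,43,15,0,0,0,1],[-38,43,15,0,0,0,1],[-38,43,15,0,0,0,1],[-38,40,15,0,0,6.7,1],[0,0,0,0,0,0,1]],
  ],
)

```text
time_s: 2.02
ee_pos: [0.4717, 0.2646, 0.2408]
eef_rot: [-3.14, -0.005, -2.85]
ft_force: [-0.2, -0.7, -0.2]
width: 0.0855
```

Run:
```python
from h import *
ci,im=snap('wrist','w1.png')
print(sense()['ee_pos'])
for X in ([.6149,.031,.16],[.503,.278,.02]): print(proj(ci,X,True))
```

```text
[0.47160919 0.26313072 0.24206636]
(np.float64(-21.938593251020393), np.float64(317.02310145506283))
(np.float64(286.5890056320683), np.float64(232.5287169615652))
```

View pics/w1.png

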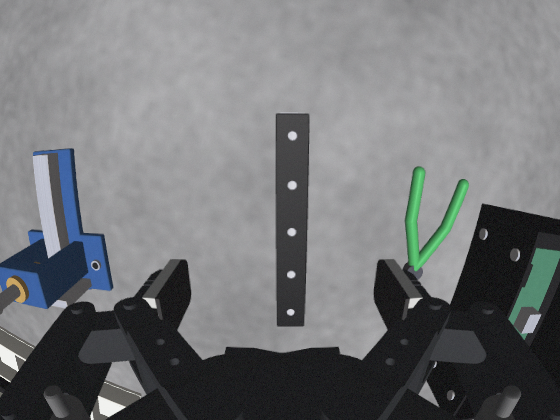

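The wrist view shows the whole rail, corners (276,114), (309,114), (304,326) and (277,326). The bed and base end are at the left around (33–75,150).

Run:
```python
from h import *
ci=camera_info('wrist'); im=cv2.imread('pics/w1.png'); g=im.max(2)
x,y,w,h=262,100,60,232; m=(g[y:y+h,x:x+w]<100).astype(np.uint8)
m=cv2.morphologyEx(m,cv2.MORPH_CLOSE,np.ones((11,11)))
cs,_=cv2.findContours(m,cv2.RETR_EXTERNAL,cv2.CHAIN_APPROX_NONE);c=max(cs,key=cv2.contourArea).reshape(-1,2)+[x,y]
W=np.array([onz(ci,*p,.02,True)[:2] for p in c]).astype(np.float32)*1000
r=cv2.minAreaRect(W);print(r, cv2.boundingRect(c))
pts=cv2.boxPoints(r);print(pts)
for p,z in(((33,153),.03),((46,151),.03),((73,149),.01),((80,233),.01),((102,233),.01),((112,289),.01),((48,256),.03)): print(p,onz(ci,*p,z,True))
go([.474,.2695,.14],-163.4)
```

```text
((504.3023681640625, 281.98065185546875), (227.44766235351562, 29.929351806640625), 16.457809448242188) (276, 113, 33, 219)
[[390.99835 264.11322]
 [399.4776  235.41008]
 [617.6064  299.84808]
 [609.12714 328.5512 ]]
(33, 153) [ 0.49744004 -0.01166085  0.03      ]
(46, 151) [0.49092829 0.00818856 0.03      ]
(73, 149) [0.4859242  0.03160191 0.01      ]
(80, 233) [0.57912293 0.05364233 0.01      ]
(102, 233) [0.56909479 0.08381157 0.01      ]
(112, 289) [0.63707001 0.10257467 0.01      ]
(48, 256) [0.61327826 0.01980629 0.03      ]
shift [ -4.4   5.6 102. ] norm 102.3 rz 0.11 tilt [-3.1401 -0.0032 -2.8499]
```

Run:
```python
from h import *
go([.472,.2715,.078],-163.5)
```

```text
shift [ -3.3   8.1 164. ] norm 164.3 rz 0.21 tilt [-3.1401 -0.0032 -2.8499]
```

Emit:
arm_command(
  moves=[
    [[-3,8,40,0,0,0.2,1],[0,0,50,0,0,0,1],[0,0,40,0,0,0,1],[0,0,24,0,0,0,1],[0,0,8,0,0,0,1]],
  ],
)

```text
time_s: 2.7
ee_pos: [0.4719, 0.2693, 0.0812]
eef_rot: [-3.141, -0.002, -2.856]
ft_force: [0.0, -0.9, 1.0]
width: 0.0856
```

Emit:
arm_command(
  moves=[
    [[0,0,0,0,0,0,1],[0,0,0,0,0,0,1]],
  ],
)

```text
time_s: 2.95
ee_pos: [0.4731, 0.271, 0.0834]
eef_rot: [3.141, 0.002, -2.855]
ft_force: [1.1, 0.3, 0.9]
width: 0.0853
```

Run:
```python
from h import *
go([.472,.2715,.078],-163.5); s=sense();print(s['ft_force'],s['ee_pos'])
```

```text
shift [0.9 0.8 5.4] norm 5.5 rz -0.08 tilt [ 3.1405e+00  2.5000e-03 -2.8550e+00]
[1.05250459 0.2506636  0.89971315] [0.47308994 0.27099121 0.08338065]
```

Emit:
arm_command(
  moves=[
    [[0,1,5,0,0,0,1],[0,0,0,0,0,0,0],[0,0,0,0,0,0,0],[0,0,0,0,0,0,0],[0,0,0,0,0,0,0]],
  ],
)

```text
time_s: 3.58
ee_pos: [0.4724, 0.2719, 0.0774]
eef_rot: [3.141, 0.001, -2.855]
ft_force: [-1.5, 1.4, 2.6]
width: 0.0286
```

Emit:
arm_command(
  moves=[
    [[0,0,0,0,0,0,0],[0,0,0,0,0,0,0],[0,0,0,0,0,0,0]],
  ],
)

```text
time_s: 3.95
ee_pos: [0.4724, 0.2719, 0.0773]
eef_rot: [3.141, 0.001, -2.855]
ft_force: [-1.7, 1.1, 4.9]
width: 0.0283
```

Run:
```python
from h import *
go([.455,.10,.20],-163.5)
```

```text
shift [  65.2 -159.9 -122.8] norm 211.9 rz -0.08 tilt [ 3.1411e+00  1.0000e-03 -2.8550e+00]
```

Emit:
arm_command(
  moves=[
    [[0,0,-20,0,0,0,0],[0,0,-40,0,0,0,0],[17,-30,-45,0,0,0,0],[17,-45,-18,0,0,0,0],[17,-45,0,0,0,0,0]],
  ],
)

```text
time_s: 4.58
ee_pos: [0.4569, 0.1409, 0.2006]
eef_rot: [3.141, 0.001, -2.855]
ft_force: [-0.0, -0.5, -3.1]
width: 0.0284
```

Emit:
arm_command(
  moves=[
    [[14,-40,0,0,0,0,0],[0,0,0,0,0,0,0],[0,0,0,0,0,0,0]],
  ],
)

```text
time_s: 4.95
ee_pos: [0.4546, 0.0996, 0.1992]
eef_rot: [3.141, -0.001, -2.856]
ft_force: [0.2, 0.2, -2.6]
width: 0.0283
```

Run:
```python
from h import *
ci,im=snap('wrist','w2.png')
s=sense();print(s['ee_pos'],s['eef_rot'],s['ft_force'],s['width'])
np.savez('w2.npz',**{k:np.array(v) for k,v in ci.items()})
```

```text
[0.45479784 0.1000117  0.19931614] [ 3.14158153e+00 -1.15267625e-03 -2.85519375e+00] [ 0.16311766  0.89968677 -2.34633883] 0.0282786337639715
```

View pics/w2.png

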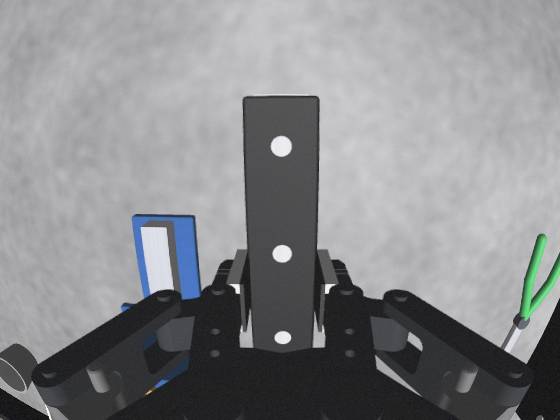

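The rail is held straight, its near end from (243,97) to (319,97). The bed end is at (141,227)–(168,223), and the base corners are at (134,215) and (194,216).

Run:
```python
from h import *
ci=dict(np.load('w2.npz')); im=cv2.imread('pics/w2.png')
cv2.imwrite('pics/c3.png',cv2.resize(im[200:310,115:215],None,fx=6,fy=5.4,interpolation=cv2.INTER_CUBIC))
for p,z in(((141,227),.03),((168,223),.03),((154,298),.03),((178,298),.03),((134,215),.01),((194,216),.01),((201,299),.01),((243,98),.142),((319,98),.142),((249,300),.142),((316,300),.142)): print(p,onz(ci,*p,z,True))
```

```text
(141, 227) [ 0.49986755 -0.00943671  0.03      ]
(168, 223) [0.48916181 0.01355738 0.03      ]
(154, 298) [0.56467237 0.01120409 0.03      ]
(178, 298) [0.55630906 0.0334337  0.03      ]
(134, 215) [ 0.49999383 -0.02551256  0.01      ]
(194, 216) [0.4843906  0.02979536 0.01      ]
(201, 299) [0.56355262 0.05167397 0.01      ]
(243, 98) [0.38342927 0.06297651 0.142     ]
(319, 98) [0.37513504 0.09125991 0.142     ]
(249, 300) [0.46766505 0.08781518 0.142     ]
(316, 300) [0.45901355 0.11716831 0.142     ]
```

View pics/c3.png

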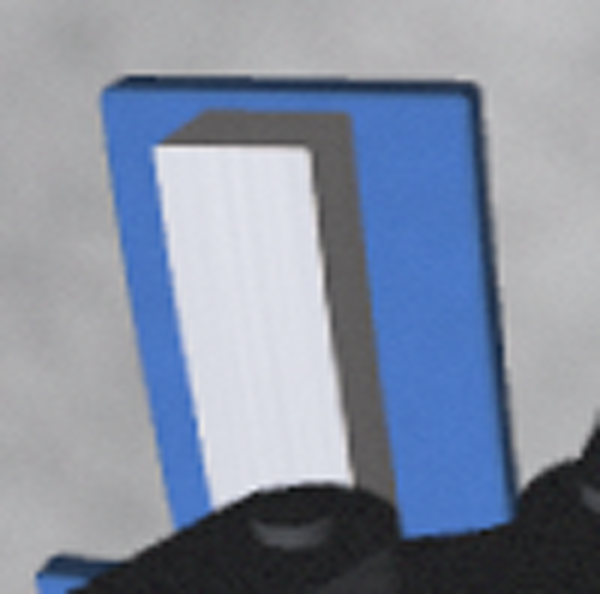

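Run:
```python
from h import *
ci=dict(np.load('w2.npz'))
f=lambda p,z:onz(ci,p[0]-.4,p[1]-.4,z,True)[:2]
a,b,c,d=[f(p,.03) for p in((140.7,227.2),(150.3,292.6),(166.7,227.5),(173.7,289.8))]
e,g=f((132.5,217),.01),f((195,218),.01)
ang=lambda v:np.degrees(np.arctan2(v[1],v[0]))
print(a,b,c,d,e,g);print(ang(b-a),ang(d-c),ang(c-a)-90,ang(g-e)-90)
m=(a+c)/2; print('bed end mid',m,'w',np.linalg.norm(c-a),'base',(e+g)/2,np.linalg.norm(g-e))
A=np.array([.6149,.031])
print(ang(A-m),np.linalg.norm(A-m),ang(A-(e+g)/2),np.linalg.norm(A-(e+g)/2))
```

```text
[ 0.49988953 -0.0100973 ] [0.55989436 0.00662308] [0.49307742 0.01273797] [0.54891502 0.02793143] [ 0.502062   -0.02717959] [0.48564078 0.03060881]
15.57052694340488 15.221712061971017 16.610658437112505 15.863091506293614
bed end mid [0.49648348 0.00132034] w 0.02382969303132591 base [0.49385139 0.00171461] 0.0600762434095864
14.070635060788925 0.1220792992180371 13.60029142116759 0.12454075609900198
```

Run:
```python
from h import *
go([.4395,-.0165,.125],-164)
```

```text
shift [  47.5 -107.4   74.4] norm 139.0 rz 0.41 tilt [ 3.1416e+00 -1.2000e-03 -2.8552e+00]
```

Emit:
arm_command(
  moves=[
    [[47,0,0,0,0,0.4,0],[0,-40,0,0,0,0,0],[0,-45,20,0,0,0,0],[0,-22,40,0,0,0,0],[0,0,13,0,0,0,0]],
  ],
)

```text
time_s: 5.62
ee_pos: [0.4383, -0.0171, 0.1244]
eef_rot: [3.141, -0.005, -2.864]
ft_force: [-0.5, -0.8, -2.1]
width: 0.0283
```

Emit:
arm_command(
  moves=[
    [[0,0,0,0,0,0,0],[0,0,0,0,0,0,0]],
  ],
)

```text
time_s: 5.88
ee_pos: [0.4403, -0.0154, 0.128]
eef_rot: [-3.141, 0.002, -2.86]
ft_force: [0.4, -0.2, -1.5]
width: 0.0287
```

Run:
```python
from h import *
ci,im=snap('wrist','w3.png')
s=sense();print(s['ee_pos'],s['eef_rot'],s['ft_force'],s['width'])
np.savez('w3.npz',**{k:np.array(v) for k,v in ci.items()})
_,im=snap('side','s3.png'); cv2.imwrite('pics/s3c.png',cv2.resize(im[130:280,150:350,::-1],None,fx=4,fy=4,interpolation=cv2.INTER_CUBIC))
```

```text
[ 0.44031428 -0.01544046  0.12810559] [-3.14139008e+00  2.60357632e-03 -2.86056627e+00] [-0.01380127  0.18635562 -1.8344916 ] 0.028479515490901264
```

View pics/w3.png

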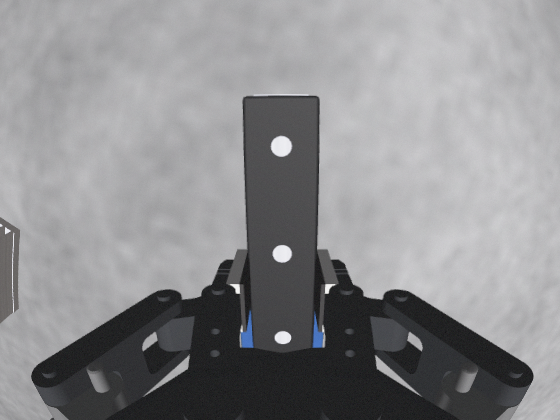

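View pics/s3c.png

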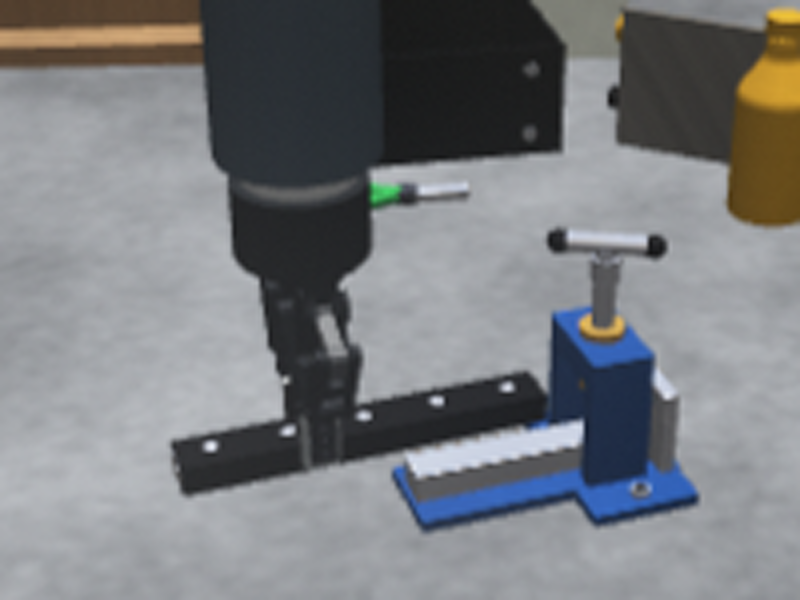

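The rail lies parallel to the bed and centred: the blue base shows equally on both sides, at (246,335) and (319,335). Next I'll lower it until I feel contact.

Emit:
arm_command(
  moves=[
    [[0,0,8,0,0,0,0],[0,0,6,0,0,0,0],[0,0,3,0,0,0,0],[0,0,0,0,0,0,0]],
  ],
)

```text
time_s: 6.48
ee_pos: [0.4392, -0.0165, 0.1095]
eef_rot: [-3.142, -0.001, -2.862]
ft_force: [-0.3, 0.2, -1.9]
width: 0.0285
```

Emit:
arm_command(
  moves=[
    [[0,0,1,0,0,0,0],[0,0,0,0,0,0,0]],
  ],
)

```text
time_s: 6.72
ee_pos: [0.4395, -0.0164, 0.1089]
eef_rot: [-3.142, 0.0, -2.862]
ft_force: [-0.8, 0.2, -2.2]
width: 0.0283
```

Emit:
arm_command(
  moves=[
    [[0,0,1,0,0,0,0],[0,0,0,0,0,0,0]],
  ],
)

```text
time_s: 6.98
ee_pos: [0.4394, -0.0164, 0.1079]
eef_rot: [3.142, -0.0, -2.862]
ft_force: [-0.4, -0.3, -2.7]
width: 0.0286
```

Emit:
arm_command(
  moves=[
    [[0,0,1,0,0,0,0],[0,0,0,0,0,0,0]],
  ],
)

```text
time_s: 7.22
ee_pos: [0.4394, -0.0164, 0.1068]
eef_rot: [-3.142, -0.0, -2.862]
ft_force: [-0.0, -0.0, -1.7]
width: 0.0284
```

Emit:
arm_command(
  moves=[
    [[0,0,1,0,0,0,0],[0,0,0,0,0,0,0]],
  ],
)

```text
time_s: 7.48
ee_pos: [0.4394, -0.0164, 0.1061]
eef_rot: [-3.141, 0.0, -2.862]
ft_force: [-1.7, -0.4, 1.2]
width: 0.0285
```

Emit:
arm_command(
  moves=[
    [[0,0,1,0,0,0,0],[0,0,0,0,0,0,0]],
  ],
)

```text
time_s: 7.72
ee_pos: [0.4394, -0.0165, 0.1054]
eef_rot: [-3.141, 0.0, -2.862]
ft_force: [-4.5, -0.3, 6.4]
width: 0.0285
```

Emit:
arm_command(
  moves=[
    [[0,0,-1,0,0,0,0],[0,0,0,0,0,0,0]],
  ],
)

```text
time_s: 7.98
ee_pos: [0.4394, -0.0164, 0.106]
eef_rot: [-3.142, 0.0, -2.862]
ft_force: [-2.0, 0.1, 2.5]
width: 0.0287
```

Run:
```python
from h import *
ci,im=snap('wrist','w4.png')
s=sense();print(s['ee_pos'],s['eef_rot'],s['ft_force'],s['wrist_torque'])
np.savez('w4.npz',**{k:np.array(v) for k,v in ci.items()})
a=cv2.resize(im[260:360,230:335,::-1],None,fx=5,fy=5,interpolation=cv2.INTER_CUBIC)
cv2.imwrite('pics/w4c.png',a)
_,im=snap('scene','sc4.png'); cv2.imwrite('pics/sc4c.png',cv2.resize(im[165:265,235:345,::-1],None,fx=6,fy=6,interpolation=cv2.INTER_CUBIC))
```

```text
[ 0.4394196  -0.01641867  0.10593893] [-3.14154779e+00  9.05052060e-05 -2.86213557e+00] [-2.74907177 -0.3633368   1.92398986] [-0.00654071  0.65522035  0.03231579]
```

View pics/w4c.png

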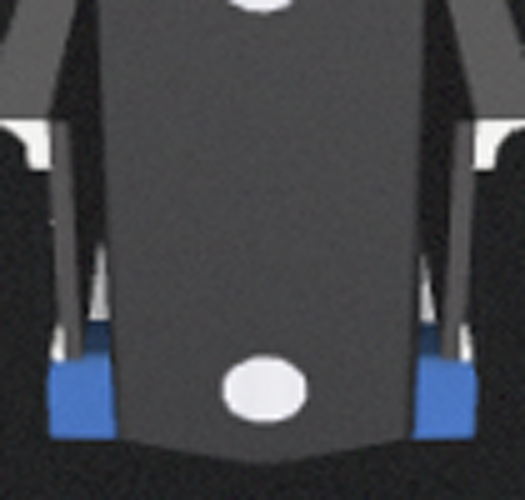

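View pics/sc4c.png

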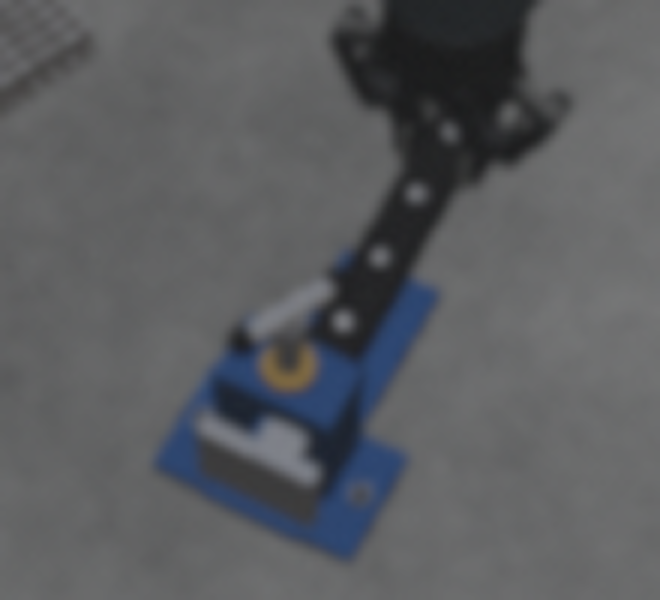

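The rail rests on the bed and points between the posts. In the scene crop, the hole dots are at (416,193), (379,256) and (344,321), and the base corners are at (345,250) and (438,292). I'll check the lateral offset within that single camera.

Run:
```python
from h import *
S=camera_info('scene'); q=lambda u,v:(235+u/6-.42,165+v/6-.42)
f=lambda p,z:onz(S,*q(*p),z)[:2]
H=[f(p,.049) for p in((450,132),(416,193),(379,256),(344,321))]
d=H[3]-H[0];yaw=np.arctan2(d[1],d[0]);print(H,np.degrees(yaw))
n=np.array([-np.sin(yaw),np.cos(yaw)])
for nm,p,z in(('baseL',(345,248),.01),('baseR',(439,291),.01),('+xR',(350,562),.01),('+xL',(153,467),.01),('midR',(407,459),.01),('collar',(288,363),.101),('portR',(362,362),.098),('portL',(213,374),.098),('portR2',(328,428),.098)):
    X=f(p,z);print(nm,X,'lat',n@(X-H[2])*1000,'along',(X-H[2])@d/np.linalg.norm(d)*1000)
```

```text
[array([ 0.42709728, -0.02391984]), array([ 0.46931331, -0.01090915]), array([0.51252034, 0.00145659]), array([0.55479281, 0.01510878])] 16.995149181432826
baseL [ 0.50424572 -0.03015782] lat -27.815192492092415 along -17.153864995852643
baseR [0.4885574  0.02599561] lat 30.471536739649856 along -15.743941511099091
+xR [0.64143496 0.10135343] lat 57.85375125571798 along 152.48377428104317
+xL [ 0.67369156 -0.01188774] lat -59.87042101688263 along 150.23236738661555
midR [0.57670267 0.08256551] lat 58.806961552738784 along 85.08684136818204
collar [0.61385171 0.0299252 ] lat -2.3928411160409886 along 105.22729440537573
portR [0.58630754 0.05558166] lat 30.194086414764303 along 86.38513528093634
portL [0.64353002 0.00572246] lat -34.2133334948165 along 126.5352952495605
portR2 [0.62554267 0.06873328] lat 31.303306384015468 along 127.75094365243031
```

Emit:
arm_command(
  moves=[
    [[-2,0.5,0,0,0,0.3,0],[-8,0,0,0,0,0,0],[-8,0,0,0,0,0,0],[-8,0,0,0,0,0,0],[-4,0,0,0,0,0,0]],
  ],
)

```text
time_s: 8.7
ee_pos: [0.4674, -0.0083, 0.1061]
eef_rot: [-3.141, -0.003, -2.868]
ft_force: [-8.5, -2.8, 12.4]
width: 0.0286
```

Run:
```python
from h import *
s=sense();print(s['ee_pos'],s['eef_rot'],s['ft_force'],s['wrist_torque'])
```

```text
[ 0.4674351  -0.00833459  0.10611622] [-3.14090250e+00 -2.89976456e-03 -2.86750571e+00] [-8.48143522 -2.79622655 12.3980076 ] [-0.75139053  2.8631101  -0.02194858]
```

Emit:
arm_command(
  moves=[
    [[0,0,-0.7,0,0,0,0],[-8,0,0,0,0,0,0],[-8,0,0,0,0,0,0],[-4,0,0,0,0,0,0],[0,0,0,0,0,0,0]],
  ],
)

```text
time_s: 9.32
ee_pos: [0.4881, -0.0022, 0.1065]
eef_rot: [-3.141, 0.001, -2.867]
ft_force: [-0.4, -1.3, 0.7]
width: 0.0287
```

Run:
```python
from h import *
s=sense();print(s['ee_pos'],s['eef_rot'],s['ft_force'],s['wrist_torque'])
_,im=snap('side','s5.png'); cv2.imwrite('pics/s5c.png',cv2.resize(im[150:270,180:340,::-1],None,fx=5,fy=5,interpolation=cv2.INTER_CUBIC))
```

```text
[ 0.48808002 -0.00219252  0.10649367] [-3.14147994e+00  8.24347420e-04 -2.86735689e+00] [-0.40565288 -1.2775725   0.68128198] [-0.31796549  0.10179727 -0.03445487]
```

View pics/s5c.png

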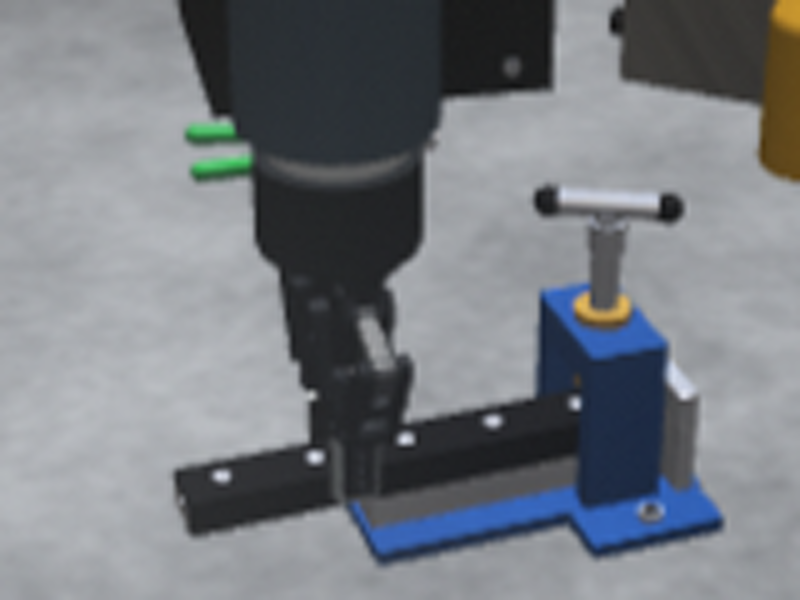

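The rail is under the beam between the posts, with about 18 mm to go. I'll continue and feel for the stop.

Emit:
arm_command(
  moves=[
    [[-6,0,0,0,0,0,0],[-5,0,0,0,0,0,0],[-2,0,0,0,0,0,0],[0,0,0,0,0,0,0]],
  ],
)

```text
time_s: 9.88
ee_pos: [0.5002, 0.0013, 0.1065]
eef_rot: [3.142, 0.0, -2.867]
ft_force: [-0.8, -0.5, -0.9]
width: 0.0284
```

Emit:
arm_command(
  moves=[
    [[-1.5,0,0,0,0,0,0],[0,0,0,0,0,0,0]],
  ],
)

```text
time_s: 10.12
ee_pos: [0.5016, 0.0017, 0.1065]
eef_rot: [3.141, 0.0, -2.867]
ft_force: [-0.4, -0.8, -0.7]
width: 0.0284
```

Emit:
arm_command(
  moves=[
    [[-1.5,0,0,0,0,0,0],[0,0,0,0,0,0,0]],
  ],
)

```text
time_s: 10.38
ee_pos: [0.5031, 0.0021, 0.1065]
eef_rot: [3.142, 0.001, -2.867]
ft_force: [-0.5, -0.1, -2.5]
width: 0.0284
```

Emit:
arm_command(
  moves=[
    [[-1.5,0,0,0,0,0,0],[0,0,0,0,0,0,0]],
  ],
)

```text
time_s: 10.62
ee_pos: [0.5045, 0.0024, 0.1065]
eef_rot: [3.142, 0.0, -2.867]
ft_force: [0.9, -0.4, -1.3]
width: 0.0288
```

Emit:
arm_command(
  moves=[
    [[-1.5,0,0,0,0,0,0],[0,0,0,0,0,0,0]],
  ],
)

```text
time_s: 10.88
ee_pos: [0.5059, 0.0028, 0.1066]
eef_rot: [3.142, 0.0, -2.867]
ft_force: [0.1, -0.4, -0.9]
width: 0.0284
```

Emit:
arm_command(
  moves=[
    [[-1.5,0,0,0,0,0,0],[0,0,0,0,0,0,0]],
  ],
)

```text
time_s: 11.12
ee_pos: [0.5062, 0.0029, 0.1065]
eef_rot: [3.141, -0.002, -2.868]
ft_force: [-5.6, -0.5, 3.4]
width: 0.0285
```

Emit:
arm_command(
  moves=[
    [[-1.5,0,0,0,0,0,0],[0,0,0,0,0,0,0]],
  ],
)

```text
time_s: 11.38
ee_pos: [0.5064, 0.003, 0.1065]
eef_rot: [3.141, -0.005, -2.868]
ft_force: [-10.8, -0.7, 7.3]
width: 0.0286
```

Emit:
arm_command(
  moves=[
    [[-1.5,0,0,0,0,0,0],[0,0,0,0,0,0,0]],
  ],
)

```text
time_s: 11.62
ee_pos: [0.5066, 0.003, 0.1065]
eef_rot: [3.141, -0.008, -2.868]
ft_force: [-13.9, -0.2, 11.7]
width: 0.0285
```

Run:
```python
from h import *
s=sense();print(s['ee_pos'],s['eef_rot'],s['ft_force'],s['wrist_torque'])
```

```text
[0.50658423 0.0029978  0.10647447] [ 3.14127821 -0.00782158 -2.86795442] [-13.91747726  -0.21281097  11.70303988] [-0.21827162  4.81690649 -0.0097528 ]
```

Emit:
arm_command(
  moves=[
    [[3.2,0,0,0,0,0,0],[0,0,0,0,0,0,0],[0,0,0,0,0,0,0]],
  ],
)

```text
time_s: 12.0
ee_pos: [0.5062, 0.0029, 0.1065]
eef_rot: [3.141, -0.002, -2.868]
ft_force: [-6.1, -0.1, 3.1]
width: 0.0285
```

Run:
```python
from h import *
s=sense();print(s['ee_pos'],s['eef_rot'],s['ft_force'],s['wrist_torque'])
```

```text
[0.50617459 0.00292902 0.10649936] [ 3.14145294e+00 -1.95640851e-03 -2.86761812e+00] [-6.05291397 -0.06434094  3.10673583] [-0.07810608  2.07570131  0.06562714]
```

Emit:
arm_command(
  moves=[
    [[0.5,0,0,0,0,0,0],[0,0,0,0,0,0,0.7],[0,0,0,0,0,0,0.7],[0,0,0,0,0,0,0.7],[0,0,0,0,0,0,0.7]],
  ],
)

```text
time_s: 12.62
ee_pos: [0.5067, 0.0031, 0.1067]
eef_rot: [-3.142, 0.001, -2.867]
ft_force: [-0.6, 0.4, -0.1]
width: 0.0596
```

Emit:
arm_command(
  moves=[
    [[0,0,-20,0,0,0,0.7],[30,0,-60,0,0,0,0.7],[40,0,-40,0,0,0,0.7],[20,0,-30,0,0,0,0.7],[0,0,0,0,0,0,0.7]],
  ],
)

```text
time_s: 13.25
ee_pos: [0.422, -0.021, 0.2554]
eef_rot: [-3.141, 0.007, -2.867]
ft_force: [-0.7, -0.2, -0.3]
width: 0.0601
```

Emit:
arm_command(
  moves=[
    [[0,0,0,0,0,0,0.7],[0,0,0,0,0,0,0.7]],
  ],
)

```text
time_s: 13.5
ee_pos: [0.4218, -0.0208, 0.2514]
eef_rot: [3.142, -0.002, -2.867]
ft_force: [-0.6, 0.1, 0.9]
width: 0.06
```

Run:
```python
from h import *
s=sense();print(s['ee_pos'],s['eef_rot'],s['ft_force'],s['width'])
ci,im=snap('wrist','w6.png'); np.savez('w6.npz',**{k:np.array(v) for k,v in ci.items()})
_,im=snap('scene','sc6.png'); cv2.imwrite('pics/sc6c.png',cv2.resize(im[165:265,235:345,::-1],None,fx=6,fy=6,interpolation=cv2.INTER_CUBIC))
_,im=snap('side','s6.png'); cv2.imwrite('pics/s6c.png',cv2.resize(im[150:270,180:340,::-1],None,fx=5,fy=5,interpolation=cv2.INTER_CUBIC))
```

```text
[ 0.42175478 -0.02077658  0.25136959] [ 3.14150984e+00 -2.31311525e-03 -2.86748612e+00] [-0.59751296  0.1444412   0.9173504 ] 0.059983371963901175
```

View pics/w6.png

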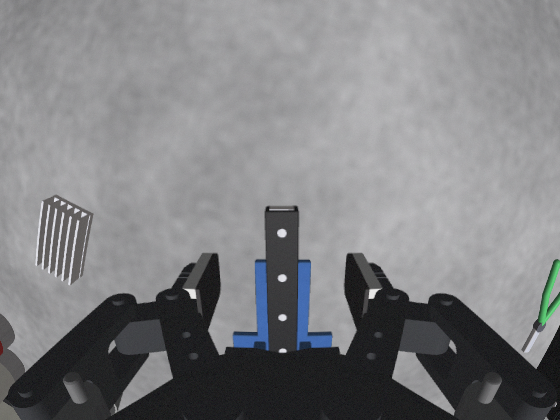

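View pics/sc6c.png

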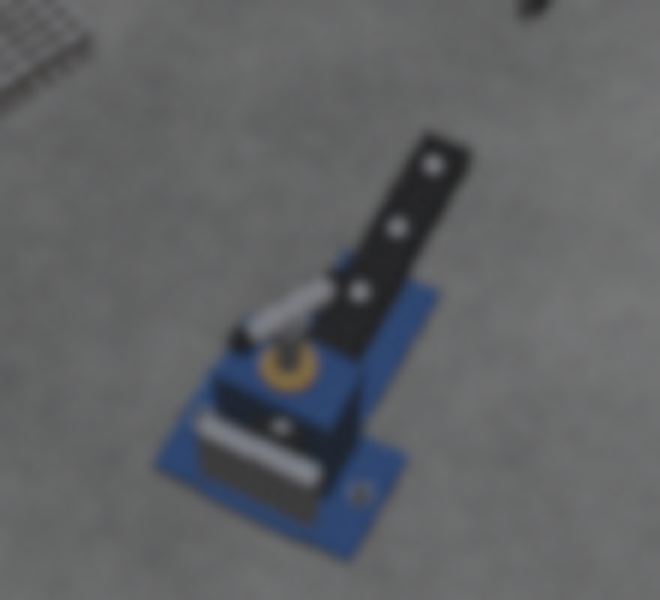

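View pics/s6c.png

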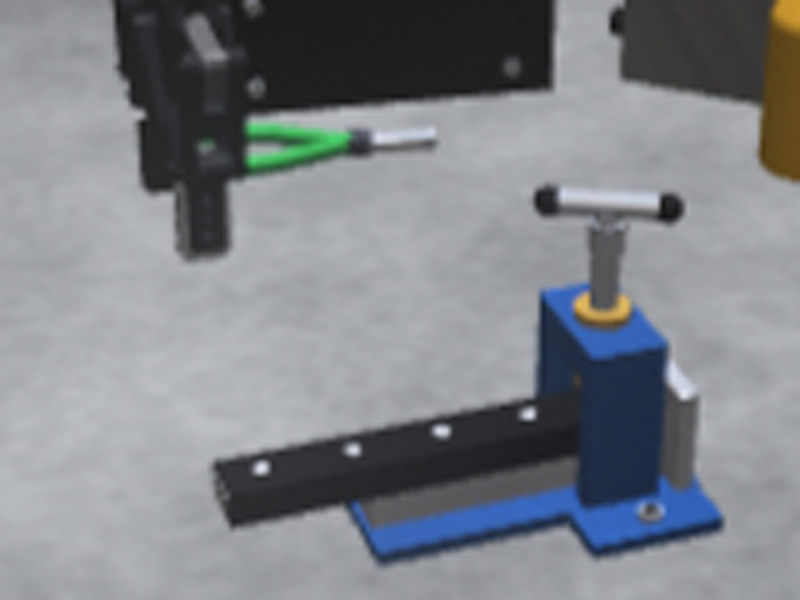

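The wrist view shows the rail's outer end at (265–299,207), centred on the base end (255–310,261), with everything upright and symmetric. Now the angle numbers.

Run:
```python
from h import *
ci=dict(np.load('w6.npz')); im=cv2.imread('pics/w6.png'); zb=.0288
def edge(mask,rows,z):
    L=[];R=[]
    for r in rows:
        xs=np.where(mask[r,240:330])[0]+240; L.append(onz(ci,xs[0]-.5,r,z,True)[:2]);R.append(onz(ci,xs[-1]+.5,r,z,True)[:2])
    L,R=np.array(L)*1000,np.array(R)*1000
    a=[np.degrees(np.arctan2(*(np.polyfit(e[:,0],e[:,1],1)[0],1))) for e in(L,R)]
    M=(L+R)/2; pf=np.polyfit(M[:,0],M[:,1],1); print('angles',a,'mid',np.degrees(np.arctan(pf[0])),'y@500',np.polyval(pf,500),'w',np.linalg.norm(R-L,axis=1)[[0,-1]]); return M
hsv=cv2.cvtColor(im,cv2.COLOR_BGR2HSV)
blue=(hsv[...,0]>95)&(hsv[...,0]<125)&(hsv[...,1]>120)&(hsv[...,2]>110)
dark=im.max(2)<95
M=edge(dark&(hsv[...,1]<90),range(213,258),zb+.02);print(M[0])
edge(blue,range(264,326),.01)
print('tip near end',onz(ci,282,208,zb+.02,True))
C=np.array([onz(ci,u,v,zb+.02,True)[:2] for u,v in((282,233),(282,278),(282.5,317.5))]);print(C, np.degrees(np.arctan2(*(C[2]-C[0])[::-1])))
```

```text
angles [np.float64(16.50692392925623), np.float64(15.096269674740448)] mid 15.803525511880764 y@500 0.652950748520567 w [29.7615357  29.32415432]
[431.33403232 -18.61283218]
angles [np.float64(15.671306382574146), np.float64(15.347887617079941)] mid 15.510868094223957 y@500 1.5330299758694537 w [59.22260118 58.10490042]
tip near end [ 0.42684944 -0.01941976  0.0488    ]
[[ 0.44907935 -0.01315604]
 [ 0.49254125 -0.00090899]
 [ 0.53605715  0.01187439]] 16.054730981100207
```

Rail yaw is 15.8° against 15.5° for the base, and the lateral offset is about 1 mm. Next is the T-handle: rise, turn by −152° about tool z, then move over it.

Emit:
arm_command(
  moves=[
    [[0,0,-12,0,0,-10.2,1],[0,0,-12,0,0,-10.2,1],[0,0,-12,0,0,-10.2,1],[0,0,-12,0,0,-10.2,1],[0,0,-2,0,0,-10.2,1]],
  ],
)

```text
time_s: 14.28
ee_pos: [0.4223, -0.0207, 0.3029]
eef_rot: [-3.141, 0.0, -1.971]
ft_force: [-0.5, -0.2, 0.4]
width: 0.0854
```

Emit:
arm_command(
  moves=[
    [[0,0,0,0,0,-10.2,1],[0,0,0,0,0,-10.2,1],[0,0,0,0,0,-10.2,1],[0,0,0,0,0,-10.2,1],[0,0,0,0,0,-10.2,1]],
  ],
)

```text
time_s: 14.9
ee_pos: [0.4219, -0.0208, 0.302]
eef_rot: [3.141, 0.0, -1.081]
ft_force: [-0.0, 0.3, 0.6]
width: 0.0856
```

Emit:
arm_command(
  moves=[
    [[0,0,0,0,0,-10.2,1],[0,0,0,0,0,-10.2,1],[0,0,0,0,0,-10.2,1],[0,0,0,0,0,-10.2,1],[0,0,0,0,0,-9.1,1]],
  ],
)

```text
time_s: 15.52
ee_pos: [0.4219, -0.0208, 0.302]
eef_rot: [3.141, 0.001, -0.211]
ft_force: [-0.1, -1.2, 1.0]
width: 0.0859
```

Run:
```python
from h import *
go([.6145,.032,.29],-12.4); print(sense()['joint_pos'],sense()['ee_pos'])
```

```text
shift [177.3 -91.9  11.8] norm 200.1 rz 0.32 tilt [ 3.1411e+00  9.0000e-04 -2.1080e-01]
[ 3.24936475e-01  4.66038065e-04 -1.93837925e-01 -2.09658382e-05
 -1.37757047e+00  1.03501586e+00] [ 0.42190276 -0.02079011  0.30200901]
```

Emit:
arm_command(
  moves=[
    [[48,-25,0,0,0,0,1],[48,-25,0,0,0,0,1],[48,-25,0,0,0,0,1],[33,-17,0,0,0,0,1],[0,0,5,0,0,0,1]],
  ],
)

```text
time_s: 16.15
ee_pos: [0.6163, 0.0317, 0.2947]
eef_rot: [3.14, 0.003, -0.216]
ft_force: [-0.5, 0.1, 0.3]
width: 0.0852
```

Emit:
arm_command(
  moves=[
    [[0,0,0,0,0,0,1],[0,0,0,0,0,0,1]],
  ],
)

```text
time_s: 16.4
ee_pos: [0.6138, 0.0308, 0.2981]
eef_rot: [-3.142, -0.001, -0.216]
ft_force: [-0.1, -0.3, 0.2]
width: 0.0849
```

Run:
```python
from h import *
s=sense();print(s['ee_pos'],s['eef_rot'],s['joint_pos'])
ci,im=snap('wrist','w7.png'); np.savez('w7.npz',**{k:np.array(v) for k,v in ci.items()})
print(proj(ci,[.5862,.0369,.1593],True),proj(ci,[.6431,.0244,.1601],True))
```

```text
[0.61381983 0.03076759 0.29808765] [-3.14150147e+00 -5.50692130e-04 -2.16335369e-01] [ 3.04122464e-01  3.86379430e-01  2.78997036e-01  1.95874143e-04
 -1.46289081e+00  1.05031748e+00]
(np.float64(281.1123632140138), np.float64(260.8282080130932)) (np.float64(281.08193676996785), np.float64(179.28432475538878))
```

View pics/w7.png

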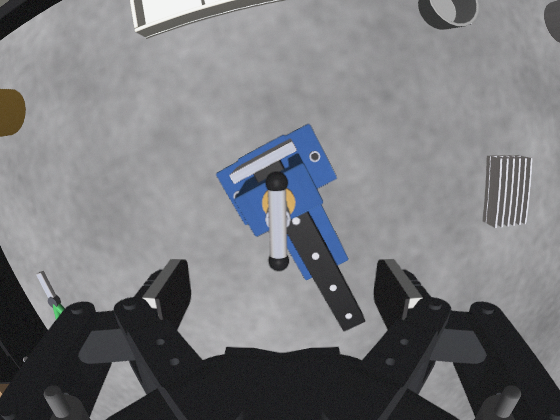

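The wrist view shows the bar's balls at (277,181) and (279,261). The rail is straight under the beam and the heat sink, at (508,190), is untouched.

Run:
```python
from h import *
ci=dict(np.load('w7.npz'))
a=onz(ci,279,261,.1597,True);b=onz(ci,277,181,.1597,True);d=b-a
print(a,b,(a+b)/2,np.linalg.norm(d),np.degrees(np.arctan2(d[1],d[0])))
m=(a+b)/2
go([m[0],m[1],.228],np.degrees(np.arctan2(d[1],d[0])))
```

```text
[0.58656822 0.03834212 0.1597    ] [0.64248832 0.02726249 0.1597    ] [0.61452827 0.0328023  0.1597    ] 0.0570071598606107 -11.207053884511234
shift [ 0.2 -2.1 70.4] norm 70.4 rz -1.19 tilt [-3.1412e+00 -1.0000e-03 -2.1630e-01]
```

Emit:
arm_command(
  moves=[
    [[0,-2,30,0,0,-1.2,1],[0,0,25,0,0,0,1],[0,0,12,0,0,0,1],[0,0,4,0,0,0,1],[0,0,0,0,0,0,1]],
  ],
)

```text
time_s: 17.08
ee_pos: [0.6151, 0.0329, 0.2274]
eef_rot: [-3.141, -0.001, -0.195]
ft_force: [-0.4, -0.2, 0.8]
width: 0.0852
```

Emit:
arm_command(
  moves=[
    [[0,0,0,0,0,0,0.6],[0,0,0,0,0,0,0.6]],
  ],
)

```text
time_s: 17.32
ee_pos: [0.6151, 0.033, 0.2271]
eef_rot: [-3.141, -0.001, -0.195]
ft_force: [-0.5, -0.1, -0.8]
width: 0.0522
```

Run:
```python
from h import *
s=sense();print(s['wrist_torque'],s['ft_force']);go([.6145,.0328,.227],-11.2)
_,im=snap('side','s8.png'); cv2.imwrite('pics/s8c.png',cv2.resize(im[110:230,230:390,::-1],None,fx=5,fy=5,interpolation=cv2.INTER_CUBIC))
```

```text
[0.06856241 0.00881015 0.00601538] [-0.53484358 -0.12964228 -0.83254761]
shift [-0.5  0.3  0.1] norm 0.6 rz 0.01 tilt [-3.1411e+00 -1.0000e-03 -1.9540e-01]
```

View pics/s8c.png

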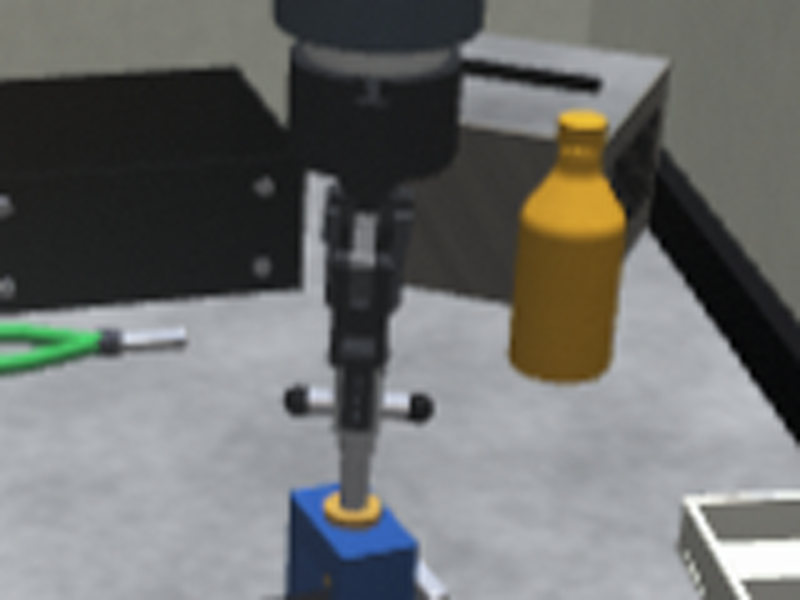

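The fingers straddle the bar at mid-length (358,400), with the tips just below it. Closing.

Emit:
arm_command(
  moves=[
    [[0,0,0,0,0,0,0],[0,0,0,0,0,0,0],[0,0,0,0,0,0,0],[0,0,0,0,0,0,0],[0,0,0,0,0,0,0]],
  ],
)

```text
time_s: 18.0
ee_pos: [0.615, 0.0336, 0.2267]
eef_rot: [-3.141, -0.0, -0.195]
ft_force: [-0.9, 4.1, 1.7]
width: 0.0096
```

Run:
```python
from h import *
s=sense();print(s['wrist_torque'],s['ft_force'],s['ee_pos'],s['eef_rot'],s['width'])
```

```text
[ 1.5755351   0.05474361 -0.08256045] [-0.94301305  4.08588629  1.69687574] [0.61498885 0.03355766 0.22667323] [-3.14050255e+00 -4.97871001e-04 -1.95103364e-01] 0.00955516398780377
```

Emit:
arm_command(
  moves=[
    [[0,-0.6,0.7,0,0,10,0],[0,0,0.7,0,0,10,0],[0,0,0.7,0,0,10,0],[0,0,0.7,0,0,10,0]],
  ],
)

```text
time_s: 18.5
ee_pos: [0.615, 0.0337, 0.224]
eef_rot: [-3.141, -0.0, -0.898]
ft_force: [-2.8, 5.7, 0.9]
width: 0.0096
```

```bash
cat > st.py <<'E'
from h import *
s=sense();print('T',np.round(s['wrist_torque'],3),'F',np.round(s['ft_force'],1),'p',np.round(s['ee_pos'],4),'yaw',round(np.degrees(s['eef_rot'][2]),2),'tilt',np.round(s['eef_rot'][:2],3),'w',round(s['width'],4),'j6',round(s['joint_pos'][5],2),'dyaw rad',round(np.radians((-11.2-np.degrees(s['eef_rot'][2]))%360),3))
E
python3 st.py
```

```text
T [1.424 0.425 0.362] F [-2.8  5.7  0.9] p [0.615  0.0337 0.224 ] yaw -51.47 tilt [-3.141 -0.   ] w 0.0096 j6 0.36 dyaw rad 0.703
```

Emit:
arm_command(
  moves=[
    [[0,0,0.7,0,0,10,0],[0,0,0.7,0,0,10,0],[0,0,0.7,0,0,10,0],[0,0,0.7,0,0,10,0]],
  ],
)

```text
time_s: 19.0
ee_pos: [0.615, 0.0336, 0.2212]
eef_rot: [-3.141, -0.0, -1.596]
ft_force: [-0.0, -2.1, 1.5]
width: 0.0094
```

```bash
python3 st.py
```

```text
T [-1.215  0.175  0.307] F [-0.  -2.1  1.5] p [0.615  0.0336 0.2212] yaw -91.46 tilt [-3.141 -0.   ] w 0.0094 j6 -0.33 dyaw rad 1.401
```

Emit:
arm_command(
  moves=[
    [[0,0,0.7,0,0,10,0],[0,0,0.7,0,0,10,0]],
  ],
)

```text
time_s: 19.25
ee_pos: [0.615, 0.0336, 0.2197]
eef_rot: [-3.141, -0.0, -1.945]
ft_force: [-2.3, -2.7, 4.8]
width: 0.0096
```

```bash
python3 st.py
```

```text
T [-0.724  0.872  0.422] F [-2.3 -2.7  4.8] p [0.615  0.0336 0.2197] yaw -111.47 tilt [-3.141 -0.   ] w 0.0096 j6 -0.68 dyaw rad 1.75
```

Emit:
arm_command(
  moves=[
    [[0,0,0.7,0,0,10,0]],
  ],
)

```text
time_s: 19.38
ee_pos: [0.6149, 0.0336, 0.219]
eef_rot: [-3.141, -0.0, -2.12]
ft_force: [-3.4, -1.8, 6.6]
width: 0.0098
```

```bash
python3 st.py
```

```text
T [-0.563  1.161  0.384] F [-3.4 -1.8  6.6] p [0.6149 0.0336 0.219 ] yaw -121.47 tilt [-3.141 -0.   ] w 0.0098 j6 -0.86 dyaw rad 1.925
```

Emit:
arm_command(
  moves=[
    [[0,0,0.7,0,0,10,0]],
  ],
)

```text
time_s: 19.5
ee_pos: [0.6149, 0.0336, 0.2184]
eef_rot: [-3.141, -0.0, -2.295]
ft_force: [-3.1, -1.0, 3.7]
width: 0.0093
```

```bash
python3 st.py
```

```text
T [-0.707  1.745  0.324] F [-3.1 -1.   3.7] p [0.6149 0.0336 0.2184] yaw -131.47 tilt [-3.141 -0.   ] w 0.0093 j6 -1.03 dyaw rad 2.099
```

Emit:
arm_command(
  moves=[
    [[0,0,0.7,0,0,10,0]],
  ],
)

```text
time_s: 19.62
ee_pos: [0.6147, 0.0335, 0.2177]
eef_rot: [-3.141, -0.001, -2.469]
ft_force: [-2.0, 3.2, 3.9]
width: 0.0092
```

```bash
python3 st.py
```

```text
T [0.878 0.545 0.367] F [-2.   3.2  3.9] p [0.6147 0.0335 0.2177] yaw -141.47 tilt [-3.141e+00 -1.000e-03] w 0.0092 j6 -1.21 dyaw rad 2.274
```

Emit:
arm_command(
  moves=[
    [[0,0,0.7,0,0,10,0],[0,0,0.7,0,0,10,0]],
  ],
)

```text
time_s: 19.88
ee_pos: [0.615, 0.0337, 0.2163]
eef_rot: [-3.141, 0.0, -2.818]
ft_force: [-0.1, 3.7, 2.7]
width: 0.0093
```

```bash
python3 st.py
```

```text
T [1.05  0.201 0.474] F [-0.1  3.7  2.7] p [0.615  0.0337 0.2163] yaw -161.47 tilt [-3.141  0.   ] w 0.0093 j6 -1.56 dyaw rad 2.623
```

Emit:
arm_command(
  moves=[
    [[0,0,0.7,0,0,10,0]],
  ],
)

```text
time_s: 20.0
ee_pos: [0.615, 0.0337, 0.2156]
eef_rot: [-3.141, 0.0, -2.993]
ft_force: [-4.6, 2.3, 4.5]
width: 0.0094
```

```bash
python3 st.py
```

```text
T [0.818 2.485 0.313] F [-4.6  2.3  4.5] p [0.615  0.0337 0.2156] yaw -171.46 tilt [-3.141  0.   ] w 0.0094 j6 -1.73 dyaw rad 2.797
```

Emit:
arm_command(
  moves=[
    [[0,0,0.7,0,0,10,0]],
  ],
)

```text
time_s: 20.12
ee_pos: [0.615, 0.0337, 0.2149]
eef_rot: [-3.141, 0.0, 3.116]
ft_force: [-4.3, 2.4, 4.3]
width: 0.0095
```

```bash
python3 st.py
```

```text
T [1.069 0.459 0.506] F [-4.3  2.4  4.3] p [0.615  0.0337 0.2149] yaw 178.54 tilt [-3.141  0.   ] w 0.0095 j6 -1.9 dyaw rad 2.972
```

Emit:
arm_command(
  moves=[
    [[0,0,0.35,0,0,5,0]],
  ],
)

```text
time_s: 20.25
ee_pos: [0.615, 0.0337, 0.2146]
eef_rot: [-3.141, 0.0, 3.031]
ft_force: [-6.2, 4.7, 5.6]
width: 0.0095
```

```bash
python3 st.py
```

```text
T [1.382 2.137 0.432] F [-6.2  4.7  5.6] p [0.615  0.0337 0.2146] yaw 173.65 tilt [-3.141  0.   ] w 0.0095 j6 -1.99 dyaw rad 3.057
```

Emit:
arm_command(
  moves=[
    [[0,0,0.35,0,0,5,0]],
  ],
)

```text
time_s: 20.38
ee_pos: [0.615, 0.0337, 0.2142]
eef_rot: [-3.142, 0.0, 2.944]
ft_force: [-8.4, 4.3, 6.7]
width: 0.0097
```

```bash
python3 st.py
```

```text
T [1.642 3.083 0.426] F [-8.4  4.3  6.7] p [0.615  0.0337 0.2142] yaw 168.7 tilt [-3.142  0.   ] w 0.0097 j6 -2.08 dyaw rad 3.143
```

Emit:
arm_command(
  moves=[
    [[0,0,0.35,0,0,5,0]],
  ],
)

```text
time_s: 20.5
ee_pos: [0.615, 0.0337, 0.2139]
eef_rot: [-3.142, 0.0, 2.857]
ft_force: [-9.5, 4.4, 5.8]
width: 0.0097
```

```bash
python3 st.py
```

```text
T [1.896 3.275 0.433] F [-9.5  4.4  5.8] p [0.615  0.0337 0.2139] yaw 163.71 tilt [-3.142  0.   ] w 0.0097 j6 -2.16 dyaw rad 3.23
```

Emit:
arm_command(
  moves=[
    [[0.6,0,0.35,0,0,5,0]],
  ],
)

```text
time_s: 20.62
ee_pos: [0.6148, 0.0337, 0.2137]
eef_rot: [3.141, 0.001, 2.77]
ft_force: [-5.2, 5.0, 4.3]
width: 0.0093
```

```bash
python3 st.py
```

```text
T [1.733 2.309 0.399] F [-5.2  5.   4.3] p [0.6148 0.0337 0.2137] yaw 158.71 tilt [3.141e+00 1.000e-03] w 0.0093 j6 -2.25 dyaw rad 3.318
```

Emit:
arm_command(
  moves=[
    [[0,0,0.35,0,0,5,0]],
  ],
)

```text
time_s: 20.75
ee_pos: [0.6149, 0.0337, 0.2133]
eef_rot: [3.141, 0.001, 2.683]
ft_force: [-5.3, 3.5, 4.6]
width: 0.0097
```

```bash
python3 st.py
```

```text
T [1.671 2.106 0.467] F [-5.3  3.5  4.6] p [0.6149 0.0337 0.2133] yaw 153.71 tilt [3.141e+00 1.000e-03] w 0.0097 j6 -2.34 dyaw rad 3.405
```

Emit:
arm_command(
  moves=[
    [[0,0,0.35,0,0,5,0]],
  ],
)

```text
time_s: 20.88
ee_pos: [0.6149, 0.0337, 0.213]
eef_rot: [3.141, 0.002, 2.596]
ft_force: [1.2, 2.3, 3.2]
width: 0.01
```

```bash
python3 st.py
```

```text
T [1.073 0.367 0.513] F [1.2 2.3 3.2] p [0.6149 0.0337 0.213 ] yaw 148.72 tilt [3.141e+00 2.000e-03] w 0.01 j6 -2.43 dyaw rad 3.492
```

Emit:
arm_command(
  moves=[
    [[0,0,0.35,0,0,5,0]],
  ],
)

```text
time_s: 21.0
ee_pos: [0.6149, 0.0337, 0.2127]
eef_rot: [3.141, 0.002, 2.508]
ft_force: [8.0, -2.0, 1.4]
width: 0.0098
```

```bash
python3 st.py
```

```text
T [-0.544 -2.563  0.598] F [ 8.  -2.   1.4] p [0.6149 0.0337 0.2127] yaw 143.72 tilt [3.141e+00 2.000e-03] w 0.0098 j6 -2.51 dyaw rad 3.579
```

Emit:
arm_command(
  moves=[
    [[0,0,0.35,0,0,5,0]],
  ],
)

```text
time_s: 21.12
ee_pos: [0.6149, 0.0337, 0.2123]
eef_rot: [3.141, 0.002, 2.421]
ft_force: [3.6, -0.2, -1.4]
width: 0.0094
```

```bash
python3 st.py
```

```text
T [-0.533 -2.177  0.545] F [ 3.6 -0.2 -1.4] p [0.6149 0.0337 0.2123] yaw 138.73 tilt [3.141e+00 2.000e-03] w 0.0094 j6 -2.6 dyaw rad 3.666
```

Emit:
arm_command(
  moves=[
    [[0,0,0.35,0,0,5,0]],
  ],
)

```text
time_s: 21.25
ee_pos: [0.6149, 0.0338, 0.212]
eef_rot: [3.141, 0.001, 2.334]
ft_force: [-4.5, 7.7, 4.3]
width: 0.0091
```

```bash
python3 st.py
```

```text
T [2.676 1.664 0.647] F [-4.5  7.7  4.3] p [0.6149 0.0338 0.212 ] yaw 133.73 tilt [3.141e+00 1.000e-03] w 0.0091 j6 -2.69 dyaw rad 3.754
```

Run:
```python
import numpy as np
from scipy.optimize import curve_fit
d=np.array([(.703,.362),(1.401,.307),(1.75,.422),(1.925,.384),(2.099,.324),(2.274,.367),(2.623,.474),(2.797,.313),(2.972,.506),(3.057,.432),(3.143,.426),(3.23,.433),(3.318,.399),(3.405,.467),(3.492,.513),(3.579,.598),(3.666,.545),(3.754,.647)])
f=lambda x,a,c:a+.3*np.maximum(0,x-c)
p,C=curve_fit(f,d[:,0],d[:,1],[.36,2.9]);print(p,np.sqrt(np.diag(C)),.3*(3.754-p[1]))
f=lambda x,c:.35+.3*np.maximum(0,x-c)
p,C=curve_fit(f,d[:,0],d[:,1],[2.9]);print(p,np.sqrt(np.diag(C)),.3*(3.754-p[0]))
```

```text
[0.369125   2.93668333] [0.02055538 0.09192647] 0.24519499998694605
[2.87293333] [0.06104171] 0.26431999995074223
```

The fit puts the pad contact near 2.9 rad and the present rise at about 0.25 N m, between 0.2 and 0.35. I'll stop here, let go and rise straight up.

Emit:
arm_command(
  moves=[
    [[0,0,0,0,0,0,1],[0,0,0,0,0,0,1],[0,0,0,0,0,0,1],[0,0,0,0,0,0,1],[0,0,0,0,0,0,1]],
  ],
)

```text
time_s: 21.88
ee_pos: [0.6143, 0.0337, 0.2114]
eef_rot: [-3.141, -0.0, 2.336]
ft_force: [0.2, -0.1, 0.2]
width: 0.0851
```

Emit:
arm_command(
  moves=[
    [[0,0,-10,0,0,0,1],[0,0,-30,0,0,0,1],[0,0,-40,0,0,0,1],[0,0,-20,0,0,0,1],[0,0,0,0,0,0,1]],
  ],
)

```text
time_s: 22.5
ee_pos: [0.615, 0.0338, 0.3141]
eef_rot: [3.137, 0.003, 2.335]
ft_force: [0.3, -0.6, -0.2]
width: 0.0852
```

Emit:
arm_command(
  moves=[
    [[-40,0,-5,0,0,0,1],[-50,0,0,0,0,0,1],[-50,0,0,0,0,0,1],[0,0,0,0,0,0,1],[0,0,0,0,0,0,1]],
  ],
)

```text
time_s: 23.12
ee_pos: [0.7112, -0.0673, 0.3152]
eef_rot: [-3.14, -0.001, 2.335]
ft_force: [0.2, 0.4, 0.2]
width: 0.0853
```

```bash
python3 st.py
python3 - <<'E'
from h import *
_,im=snap('scene','sc9.png'); cv2.imwrite('pics/sc9c.png',cv2.resize(im[165:265,235:345,::-1],None,fx=6,fy=6,interpolation=cv2.INTER_CUBIC))
_,im=snap('side','s9.png'); cv2.imwrite('pics/s9c.png',cv2.resize(im[150:270,180:340,::-1],None,fx=5,fy=5,interpolation=cv2.INTER_CUBIC))
ci,im=snap('wrist','w9.png')
print(sense()['time_s'])
E
```

```text
T [ 0.007  0.048 -0.027] F [0.2 0.4 0.2] p [ 0.7112 -0.0673  0.3152] yaw 133.79 tilt [-3.14e+00 -1.00e-03] w 0.0853 j6 -2.5 dyaw rad 3.753
23.275
```

View pics/sc9c.png

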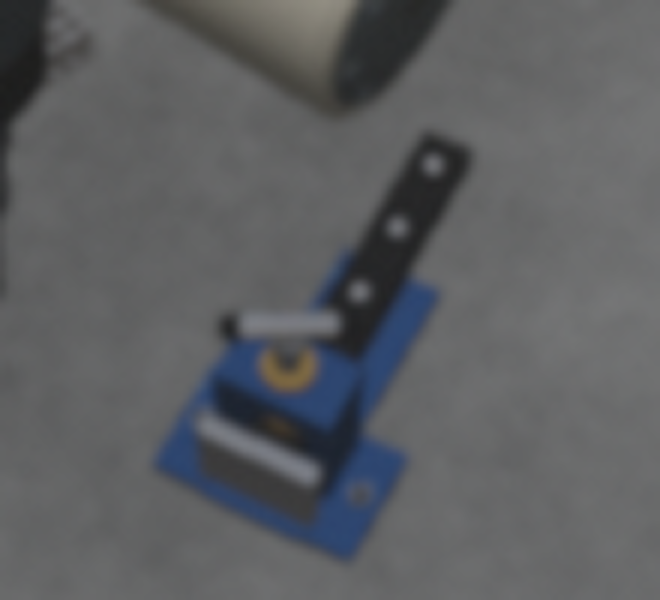

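View pics/s9c.png

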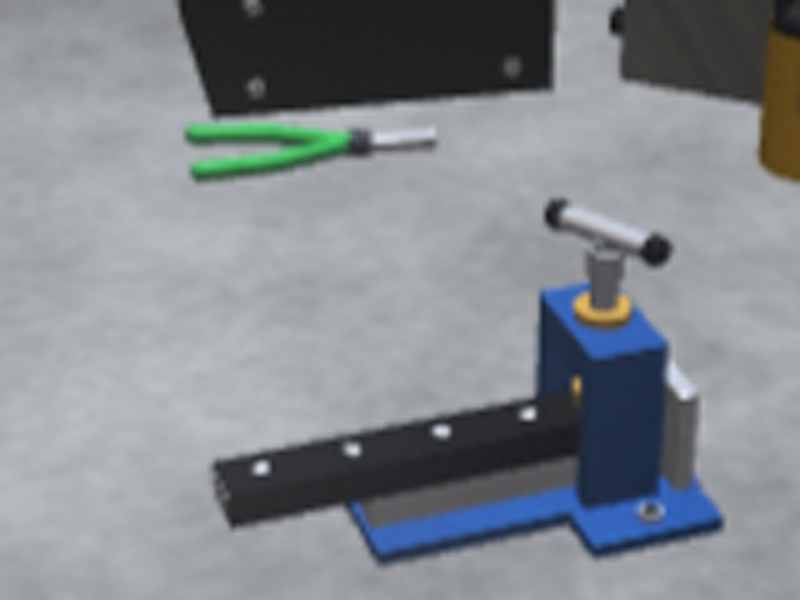

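View pics/w9.png

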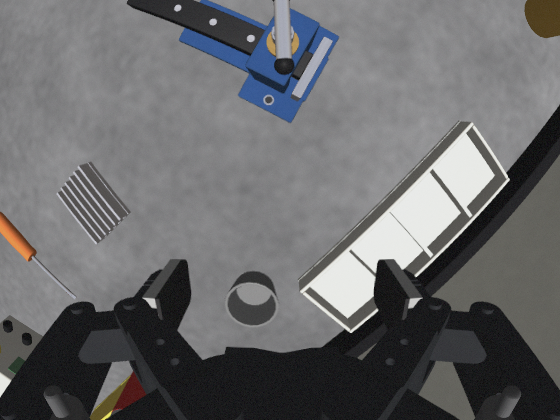

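The rail dots are at the same pixels as before clamping, (432,163), (397,227) and (359,291). The pad is down on the rail and the bystanders are unmoved. One zoom at the stop contact.

Run:
```python
import cv2
im=cv2.imread('pics/w9.png');cv2.imwrite('pics/w9c.png',cv2.resize(im[0:130,120:350],None,fx=3.4,fy=3.4,interpolation=cv2.INTER_CUBIC))
```

```text
(no output)
```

View pics/w9c.png

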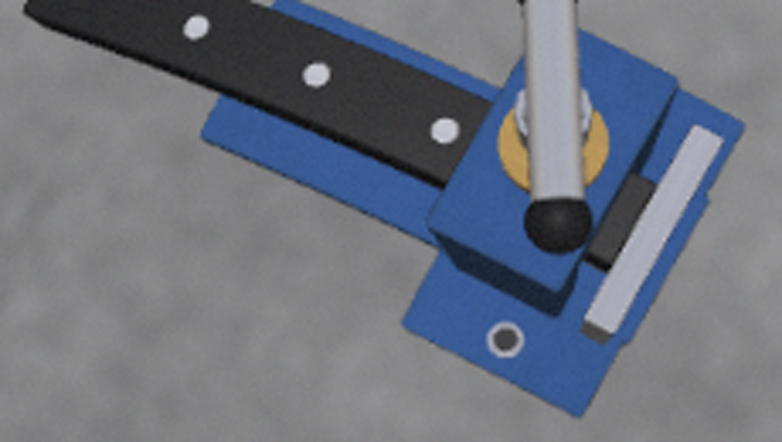

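The rail's end meets the stop plate with no visible gap (around (620,225) in the crop), square and centred. Handing in.

```bash
python3 -c "
from rig import *
print(hand_in())"
```

```text
the job is handed in; nothing more can be done
None
```

The rail is on the bed, home against the stop and clamped. The arm has let go and stands clear, and I handed the job in at about 23 s.

- **Seating:** I felt the bed at about 28.8 mm height. I then slid the rail about 70 mm until the stop pushed back with 6 to 14 N. The last close-up shows no gap at the stop.
- **Straightness:** Before clamping, the rail measured 15.8° against 15.5° for the clamp base, with a lateral offset of about 1 mm. Its hole marks were at the same pixels after clamping.
- **Clamping:** I turned the T-handle clockwise about 3.75 rad in one grasp. The free torque was about 0.37 N m and the last reading 0.65 N m. Single readings scattered by about 0.05 to 0.1, so I judged by a fit over all of them. It gives pad contact near 2.9 rad and a rise of about 0.25 N m, inside the 0.2 to 0.35 band.
- **Bystanders:** In the pictures the heat sink, pliers and screwdriver look unmoved. I did not re-measure their positions.
- **Disagreements:** The camera views differed by up to about 5 mm on the clamp's position, so I relied on the wrist camera and on touch. The rail's outer end measured about 3 mm from where it should be when home, which I put down to that same error.

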